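# Roll-check two guide pins and scrap the bent one

## Task

One of the two steel guide pins on the sprung plate is slightly bent. Take the press block by its grip and, with its flat sole laid gently on top of each pin in turn, roll the pin through one full turn (about 40 mm) outwards, towards the end of the plate it is nearer to; feel which one lifts and wobbles. Then set the block down flat on the bench, lay the bent pin in the scrap tray and leave the good pin on the plate, without disturbing the jar, the tin and the spool or ever pressing on a pin with more than 15 N.

Things in the scene. Friction and masses are not known exactly. Their poses are not given: they have to be found in the camera images.
- plate_top (a point): Centre of the upper face of the flat dark steel plate, 140 mm (x) by 290 mm (y), 50 mm above the bench, z up, on a fixed dark base. The plate is guided straight up and down on springs: still up to about 3 N of push, then it gives 1 mm per 4 N, to a hard stop at 10 mm; this point keeps the unloaded height. A rail 6 mm wide and 6 mm high runs along each end (y = +-142 mm).
- pin_a: Steel guide pin, 12 mm diameter, 110 mm long, round ends, 0.1 kg, lying on the plate along the plate's x. Origin on its axis half-way along; x along the pin, z up at the start. One pin (a or b) is bowed by about 3.4 mm: under the rolling block its middle rises by 2 to 3.4 mm and sinks back once a turn; the other runs level. A pin moves half as far as the block rolling on it.
- pin_b: The second steel guide pin, same size, origin and axes as pin a; exactly one of the two is bent, and they may lie either way round.
- press_block: Loose block for pressing and rolling, 0.22 kg: a flat aluminium sole 60 mm (x) by 80 mm (y) and 10 mm thick, with an upright black grip 50 mm (x) by 24 mm (y) that rises from 10 to 52 mm above the underside. Origin at the centre of the underside, z up. It stands on the bench.
- block_grip (a point): Centre of the press block's grip, 34 mm above the underside of the sole; axes as the block's; the grip is 24 mm thick along y.
- scrap_tray: Open grey tray fixed to the bench, 160 mm (x) by 120 mm (y), 28 mm high, walls and floor 3 mm; origin at the centre of its underside.
- platen: The moving plate itself (origin 50 mm below its unloaded upper face centre, sinking with it).
- flux_jar: Small jar with white lid, 38 mm diameter, 30 mm high, on the bench behind the plate to the right; bystander.
- brass_wool_tin: Round open tin with brass wool, 49 mm diameter, 28 mm high, behind the plate to the left; bystander.
- solder_spool: Spool of solder wire, 57 mm diameter, 55 mm high, standing behind at the left; bystander.
- pin_a_core (a point): A point inside pin a used by the judge: the middle of a straight pin's axis. In the bent pin it lies 0.05 mm off the origin, in the straight one on it; far too little to measure.
- pin_b_core (a point): The same for pin b.
Things that resemble listed ones, but are neither listed nor needed, are in the scene too. Leave any yellow look-alike of the press_block alone.

How it is judged:
By the outcome, as a careful person would: the job done as asked, in the order asked, and still so for the second after the job is handed in, with the robot touching nothing.
It also fails if it takes over 72 s, if anything falls off the work surface, if the arm or the gripper's body presses on something with over 40 N, if the wrist force passes 120 N, or if a joint passes its speed limit or range.

## Robot

A 6-joint arm with a two-finger parallel gripper is mounted at the origin on a cart in front of the work surface, level with it; the furniture and walls round the work are solid. World frame = base frame: x ahead of the robot, y to its left, z up, the work surface at z = 0. Lengths are in mm, angles in rad, forces in N, time in s.
With the tool pointing down it reaches from about 350 to 975 mm from the base axis. Payload 7.1 kg.
Tool frame: the origin (TCP) lies at the very end of the fingers, on their centre line; the grasp point (between the pads) lies 19 mm behind it; z points along the fingers, y is the line along which they close (so a half turn about z gives the same grasp; the last joint's range is limited). The gripper opens to 88 mm and grips with 3 to 60 N. Pads are 20 mm wide; open, the fingers measure 115 mm over their backs; the gripper's body (75 mm by 178 mm) begins 61 mm behind the grasp point.
Start: joints at [1.226, 0.423, 1.63, -0, 1.089, -0.019], TCP at [200.01, 592.116, 222.675] pointing down, gripper open.
Joint ranges: [-3, 3], [-0.9, 2.11], [0.09, 2.58], [-1.31, 4.45], [0.11, 2.69], [-2.54, 2.54]. Speed limits (rad/s): [2.39, 2.39, 3.01, 3.14, 3.14, 3.14].

## Interface

Orientations are given as a rotation vector (axis times angle).
In Python, from workcell import ctrl gives the robot as it stands. The module is installed in compiled form; this text tells all that it offers.
- The arm moves only by the shell command python3 -m inch 'ROWS'. ROWS is JSON, a list of rows, each a list of 7 numbers: the shift along the tool's x, y, z scaled (see below), then the turn, a rotation vector about the tool's x, y, z scaled (see below), then the closure, from -1 (fully open) to 1 (shut). In form: [[tx, ty, tz, wx, wy, wz, hand], ...]. A call has 1 to 10 rows; each row is the pose to reach, as a shift and turn from the pose commanded when the call began, along the tool's axes at that moment; what a row does not reach only later rows make up. The controller multiplies each number of a shift by 0.15 m and each number of a turn by pi/4 rad. A row lasts 1/8 s, in which the tool goes at most 62.5 mm and 10.7 degrees, less where a joint would pass 70% of its speed; a pose out of reach is approached as far as the arm can. A call with a number of a shift or a turn outside -1 to 1 is refused whole. A call with a gripper value outside its range is refused whole. The fingers move at their own pace and stop on an object; the grip force is fixed at half the most. Time passes only in rows, so rows that repeat a pose let the fingers close. It gives the time, the measured TCP pose, the force, the opening and the grip force at its end, in the units of the state.
- ctrl.get_obs(): the state, without advancing time (a new reading comes with each control period).
- ctrl.get_image(name): name is "side" or "top"; returns the picture (480x640x3 uint8, red, green, blue); there is no depth.
- ctrl.camera_params(name): a dict with "vfov" (degrees; the focal length in pixels is half the picture's height over the tangent of half this angle, whatever the lens; pixels are square), "cx", "cy" (the principal point, pixels), "eye" and "attitude" of the camera in the world. Camera axes: x right, y up, looking along -z (the intrinsics and any distortion apply to the point x, -y, -z); pixel columns grow to the right and rows downward; lengths in mm; the calibration is good to about 2 mm. A picture is of the moment at which its call begins. camera_params takes no time and is no camera call.
- ctrl.close_job(): hands the job in; it is judged then, once.
The state is a dict: "t": time; "qpos": joint angles; "qvel": joint speeds; "joint_torque": joint torques, N m; "ee_pos": TCP position; "orientation": TCP orientation; "ft_force": force on the tool from outside, world axes, zero at the start; "moment": the same for the moment, N m; "width": finger opening in mm; "grasp_force": force on a finger pad.
Only numpy, scipy, OpenCV 4.12 (cv2) and the standard library are available. Lean on these libraries where they do the work, as an engineer would, in place of code of your own. Each camera call takes 0.05 s, during which the arm holds its last target. There are 200 camera calls.

## Working session

There is one attempt and no reset: what is moved stays moved. The work goes in short steps, Python scripts to look and compute and a shell command to move; the robot and the scene stay as the last step left them, time stands still between calls to the robot, and variables do not carry over. Pictures are saved under pics/ and viewed, at most 10 in all, crops included, and the job is handed in when it is done.

```bash
mkdir -p pics
python3 - <<'E'
from workcell import ctrl
import cv2
o=ctrl.get_obs()
for k in o: print(k,o[k])
for n in("side","top"):
    im=ctrl.get_image(n); cv2.imwrite(f"pics/{n}0.png",im[:,:,::-1]); print(n,ctrl.camera_params(n))
E
```

```text
t 0.0
qpos [ 1.22601113e+00  4.23870374e-01  1.63067355e+00  1.33266888e-05
  1.08859833e+00 -1.89890187e-02]
qvel [ 0.00033103 -0.00189629  0.00138518 -0.00035444  0.00141716 -0.00074096]
joint_torque [ 1.83709839e-03 -5.44591033e+01 -2.73692322e+01  6.45518862e-02
  2.24776292e-02 -1.39818740e-04]
ee_pos [199.8186291  591.61484265 221.88972147]
orientation [-5.09461215e-01 -3.09971191e+00  2.39037611e-03]
ft_force [0.70479021 0.00585441 0.43233606]
moment [ 0.02227914 -0.04698453  0.0008328 ]
grasp_force 0.0
width 88.01044468741033
side {'vfov': 55.18494103741059, 'cx': 322.6620787018908, 'cy': 239.69977981952687, 'eye': array([ 423.01215517, -890.18232389,  476.40008856]), 'attitude': array([ 1.13058942, -0.09651497, -0.11313189])}
top {'vfov': 48.2234650826552, 'cx': 325.964094294621, 'cy': 245.03697442174106, 'eye': array([ 294.39442727,   13.6934402 , 1420.77876449]), 'attitude': array([ 0.13788985, -0.14392598, -1.56722794])}
```

View pics/side0.png

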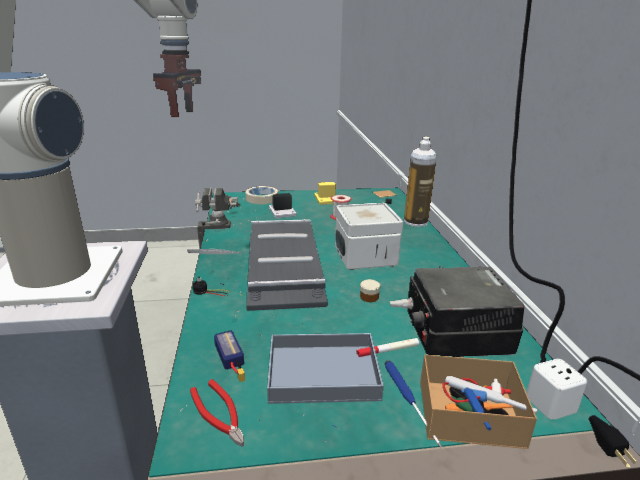

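View pics/top0.png

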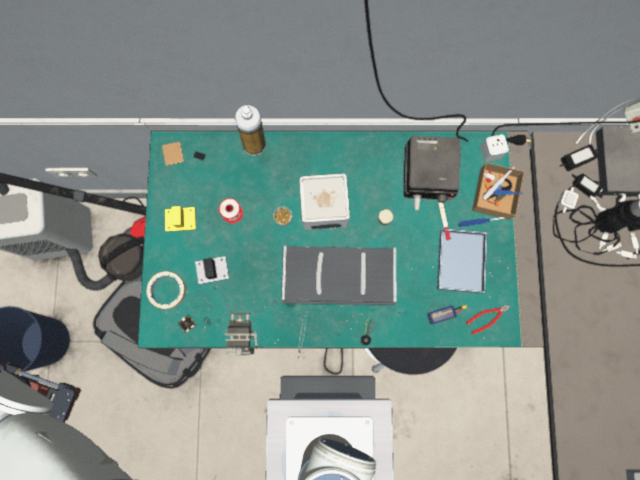

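The side view shows the plate at (285,260) with pins at (285,236) and (285,259). The press block candidates are the black-grip block at side (282,203) / top (212,269), the yellow look-alike at side (326,192) / top (180,218), and the small black item at top (199,156). The description, aluminium sole and black grip, picks top (212,269). The tray is at top (463,261). I'll measure these and check the choice in a crop.

```bash
cat > h.py <<'E'
import numpy as np, cv2
from scipy.spatial.transform import Rotation as R
from workcell import ctrl
P={n:ctrl.camera_params(n) for n in("side","top")}
def ray(n,u,v):
    p=P[n]; f=240/np.tan(np.radians(p["vfov"]/2))
    d=np.array([(u-p["cx"])/f,-(v-p["cy"])/f,-1.])
    return p["eye"],R.from_rotvec(p["attitude"]).apply(d)
def plane(n,u,v,z):
    e,d=ray(n,u,v); return e+d*(z-e[2])/d[2]
def proj(n,X):
    p=P[n]; f=240/np.tan(np.radians(p["vfov"]/2))
    c=R.from_rotvec(p["attitude"]).inv().apply(np.asarray(X,float)-p["eye"])
    return np.array([p["cx"]+f*c[0]/-c[2],p["cy"]-f*c[1]/-c[2]])
def shot(n,name=None):
    im=ctrl.get_image(n)
    if name: cv2.imwrite(f"pics/{name}.png",im[:,:,::-1])
    return im
def rects(n,mask,z,box,amin=20):
    """min-area rects of blobs in box (u0,v0,u1,v1) -> world centre, size, yaw"""
    u0,v0,u1,v1=box; m=np.zeros_like(mask); m[v0:v1,u0:u1]=mask[v0:v1,u0:u1]
    out=[]
    for c in cv2.findContours(m,cv2.RETR_EXTERNAL,cv2.CHAIN_APPROX_NONE)[0]:
        if cv2.contourArea(c)<amin: continue
        w=np.array([plane(n,*q[0],z)[:2] for q in c],np.float32)
        r=cv2.minAreaRect(w); out.append((np.round(r[0],1),np.round(r[1],1),round(r[2],1)))
    return out
def tool():
    o=ctrl.get_obs(); return o["ee_pos"],R.from_rotvec(o["orientation"]),o
E
python3 - <<'E'
from h import *
im=cv2.cvtColor(cv2.imread("pics/top0.png"),cv2.COLOR_BGR2RGB)
hsv=cv2.cvtColor(im,cv2.COLOR_RGB2HSV); H,S,V=cv2.split(hsv)
m=lambda c:(c.astype(np.uint8)*255)
print("sole",rects("top",m((S<60)&(V>130)),10,(190,250,235,290)))
print("grip",rects("top",m((V<70)),52,(190,250,235,290)))
print("pins",rects("top",m((S<60)&(V>130)),56+0,(300,250,380,298)))
green=m(~((H>70)&(H<100)&(S>80)))
print("tray",rects("top",green,28,(430,226,492,296),200))
print("plate",rects("top",green,50,(275,240,405,308),200))
a=cv2.resize(im[235:305,180:300],None,fx=5,fy=5,interpolation=cv2.INTER_CUBIC)
b=cv2.resize(im[235:315,275:405],None,fx=5,fy=5,interpolation=cv2.INTER_CUBIC)
w=650
a=cv2.copyMakeBorder(a[:190*1+10],0,0,0,w-600,cv2.BORDER_CONSTANT)
cv2.imwrite("pics/crop0.png",np.vstack([a,b])[:600,:,::-1])
s=cv2.cvtColor(cv2.imread("pics/side0.png"),cv2.COLOR_BGR2RGB)
for q in [(285,236),(285,259)]: print(plane("side",*q,56))
for q in [(282,203)]: print(plane("side",*q,34))
p,r,o=tool(); print(r.as_matrix().round(3))
E
```

```text
sole [(array([484.4, 311.1]), array([62.4, 82.3]), 10.8)]
grip [(array([482.6, 306.8]), array([50. , 23.5]), 13.3)]
pins [(array([469.4, -85.3]), array([ 12.8, 108.5]), 89.2), (array([469.6,  26.4]), array([ 16.3, 108.9]), 86.9)]
tray [(array([ 509.6, -349.8]), array([125.9, 170.3]), 84.7)]
plate [(array([462.9, -24.8]), array([294.9, 155.1]), 88.9)]
[476.76882322  27.41052093  56.        ]
[469.62009975 -81.74342379  56.        ]
[485.61439864 292.63484104  34.        ]
[[-0.947  0.32  -0.   ]
 [ 0.32   0.947 -0.001]
 [ 0.    -0.001 -1.   ]]
```

View pics/crop0.png

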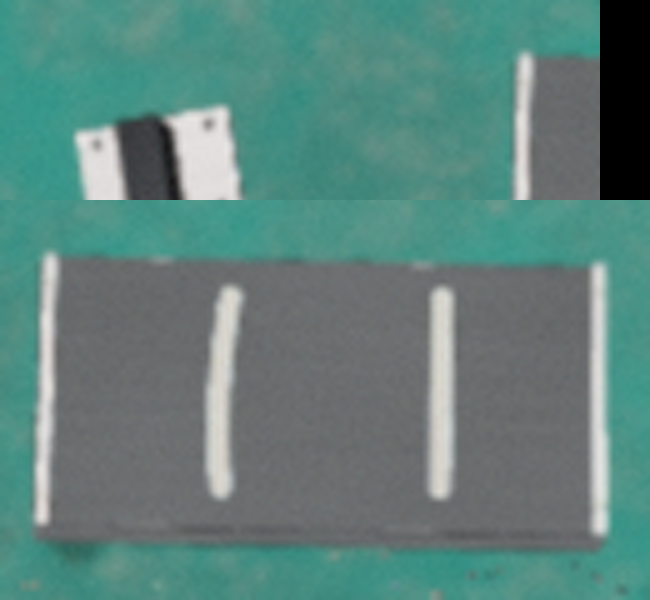

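The crop confirms the aluminium sole with its black grip at yaw about +11°. The left pin, at y≈26, looks bowed towards +y, but I'll roll both to feel it.

```bash
cat >> h.py <<'E'
def plan(target,yaw,p=None,r=None):
    """yaw = world angle (deg) of tool y; prints shifts per call (rotation all in call 1)"""
    if p is None: p,r,_=tool()
    x=[-np.sin(np.radians(yaw)),np.cos(np.radians(yaw)),0]
    ty=np.array([np.cos(np.radians(yaw)),np.sin(np.radians(yaw)),0]); tz=np.array([0,0,-1.]); tx=np.cross(ty,tz)
    r2=R.from_matrix(np.c_[tx,ty,tz]); w=(r.inv()*r2).as_rotvec()/(np.pi/4)
    d=np.asarray(target,float)-p; n=max(1,int(np.ceil(max(abs(r.inv().apply(d)).max(),abs(r2.inv().apply(d)).max())/150)))
    print("from",p.round(1),"turn",w.round(3),"call1",(r.inv().apply(d/n)/150).round(3))
    if n>1: print(n-1,"more calls of",(r2.inv().apply(d/n)/150).round(3))
E
python3 -c "
from h import *
plan((484,310,120),101.5)"
```

```text
from [199.8 591.7 222. ] turn [-0.002 -0.    -0.67 ] call1 [-0.799 -0.391  0.227]
2 more calls of [-0.494 -0.739  0.227]
```

```bash
python3 -m inch '[[-0.8,-0.39,0.1,0,0,-0.67,-1],[-0.8,-0.39,0.1,0,0,-0.67,-1],[-0.8,-0.39,0.1,0,0,-0.67,-1],[-0.8,-0.39,0.1,0,0,-0.67,-1]]'
python3 -m inch '[[-0.49,-0.74,0.2,0,0,0,-1],[-0.49,-0.74,0.2,0,0,0,-1],[-0.49,-0.74,0.2,0,0,0,-1]]'
python3 -m inch '[[-0.49,-0.74,0.4,0,0,0,-1],[-0.49,-0.74,0.4,0,0,0,-1],[-0.49,-0.74,0.4,0,0,0,-1],[-0.49,-0.74,0.4,0,0,0,-1]]'
python3 - <<'E'
from h import *
plan((484,310,16),101.5)
s=shot("side"); t=shot("top")
a=cv2.resize(s[140:260,220:380],None,fx=3,fy=3,interpolation=cv2.INTER_CUBIC)
b=cv2.resize(t[200:320,160:270],(330,360),interpolation=cv2.INTER_CUBIC)
cv2.imwrite("pics/c1.png",np.hstack([a[:360],b[:360]])[:,:800,::-1])
print(proj("side",(484,310,34)))
E
```

```text
t: 0.6
ee_pos: [295.6, 497.3, 207.3]
orientation: [0.309, -3.126, 0.001]
ft_force: [0.4, 0.6, 0.1]
width: 87.9
grasp_force: 0.0
t: 0.98
ee_pos: [390.0, 402.6, 176.8]
orientation: [0.305, -3.126, 0.002]
ft_force: [0.1, 0.2, 0.7]
width: 87.9
grasp_force: 0.0
t: 1.48
ee_pos: [483.2, 310.4, 117.3]
orientation: [0.31, -3.125, 0.0]
ft_force: [-0.3, -0.1, -0.4]
width: 87.9
grasp_force: 0.0
from [483.2 310.4 117.3] turn [ 0.    -0.001 -0.004] call1 [-0.006 -0.004  0.676]
[281.04079587 200.82246579]
```

View pics/c1.png

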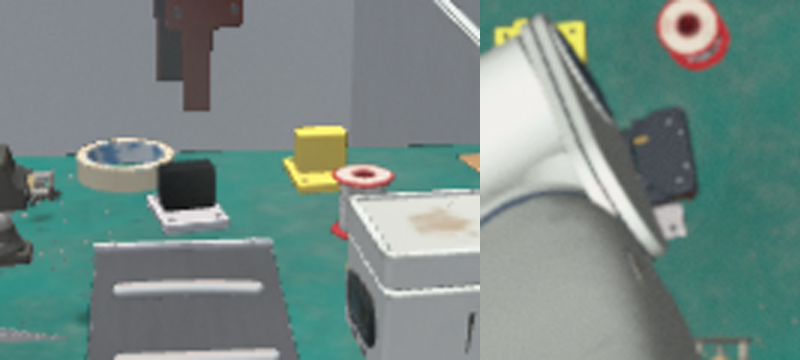

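The hand sits over the black-grip block (side px (282,201), predicted (281,201)). I'll descend and grip.

```bash
python3 -m inch '[[0,0,0.5,0,0,0,-1],[0,0,0.67,0,0,0,-1],[0,0,0.67,0,0,0,-1],[0,0,0.67,0,0,0,-1]]'
python3 -m inch '[[0,0,0,0,0,0,1],[0,0,0,0,0,0,1],[0,0,0,0,0,0,1],[0,0,0,0,0,0,1],[0,0,0,0,0,0,1],[0,0,0,0,0,0,1],[0,0,0,0,0,0,1],[0,0,0,0,0,0,1]]'
```

```text
t: 2.08
ee_pos: [483.7, 311.6, 18.9]
orientation: [-0.316, 3.124, 0.002]
ft_force: [0.1, -0.6, 0.7]
width: 87.8
grasp_force: 0.0
t: 3.08
ee_pos: [483.2, 310.0, 17.1]
orientation: [0.314, -3.126, -0.0]
ft_force: [0.8, 0.2, -0.6]
width: 23.7
grasp_force: 30.0
```

```bash
python3 -m inch '[[0,0,-0.3,0,0,0,1],[0,0,-0.64,0,0,0,1],[0,0,-0.64,0,0,0,1],[0,0,-0.64,0,0,0,1],[0,0,-0.64,0,0,0,1]]'
python3 -c "
from h import *
plan((469.5,6.5,95),89); print(tool()[2]['ft_force'])"
```

```text
t: 3.7
ee_pos: [482.0, 309.2, 111.3]
orientation: [0.314, -3.123, 0.002]
ft_force: [-0.3, -0.6, -3.3]
width: 23.8
grasp_force: 30.0
from [482.  309.2 111.3] turn [-0.002 -0.004  0.277] call1 [ 0.161 -0.654  0.038]
2 more calls of [ 0.016 -0.673  0.036]
[-0.31206712 -0.56515464 -3.26428075]
```

```bash
python3 -m inch '[[0.16,-0.65,0,0,0,0.277,1],[0.16,-0.65,0,0,0,0.277,1],[0.16,-0.65,0,0,0,0.277,1]]'
python3 -m inch '[[0.016,-0.67,0,0,0,0,1],[0.016,-0.67,0,0,0,0,1],[0.016,-0.67,0,0,0,0,1]]'
python3 -m inch '[[0.016,-0.67,0,0,0,0,1],[0.016,-0.67,0,0,0,0,1],[0.016,-0.67,0,0,0,0,1],[0.016,-0.67,0,0,0,0,1]]'
python3 - <<'E'
from h import *
plan((469.5,6.5,79),89)
s=shot("side","s2")
import time
print([ctrl.get_obs()['ft_force'][2] for _ in range(3)])
a=cv2.resize(s[170:320,220:370],(600,600),interpolation=cv2.INTER_CUBIC)
cv2.imwrite("pics/c2.png",a[:,:,::-1])
E
```

```text
t: 4.08
ee_pos: [477.6, 207.2, 111.7]
orientation: [-0.031, -3.138, 0.003]
ft_force: [0.1, 0.3, -3.1]
width: 23.9
grasp_force: 30.0
t: 4.45
ee_pos: [474.5, 108.0, 112.4]
orientation: [-0.03, -3.14, 0.001]
ft_force: [0.8, -0.5, -1.7]
width: 23.9
grasp_force: 30.0
t: 4.95
ee_pos: [471.3, 9.8, 112.9]
orientation: [-0.026, -3.141, -0.001]
ft_force: [0.3, 0.2, -3.0]
width: 23.7
grasp_force: 30.0
from [471.3   9.8 112.9] turn [ 0.    -0.     0.001] call1 [ 0.012 -0.022  0.226]
[np.float64(-2.6500145913099518), np.float64(-2.6500145913099518), np.float64(-2.6500145913099518)]
```

View pics/c2.png

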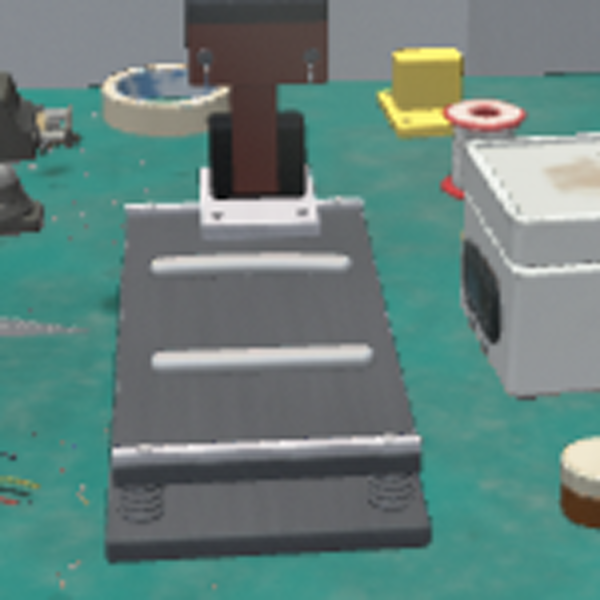

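The far pin at crop (250,262) bows towards +y. The sole hangs level above, inboard of it. I'll lower it slowly.

```bash
python3 -m inch '[[0.012,-0.022,0.1,0,0,0,1],[0.012,-0.022,0.195,0,0,0,1],[0.012,-0.022,0.195,0,0,0,1],[0.012,-0.022,0.195,0,0,0,1]]'
for i in 1 2 3; do python3 -m inch '[[0,0,0.007,0,0,0,1],[0,0,0.007,0,0,0,1]]' | egrep 'ee_pos|ft_f'; done
```

```text
t: 5.5
ee_pos: [468.9, 5.6, 83.6]
orientation: [-0.027, -3.141, -0.0]
ft_force: [1.0, -0.8, -3.3]
width: 23.7
grasp_force: 30.0
ee_pos: [469.2, 5.5, 83.1]
ft_force: [0.5, 0.3, -3.2]
ee_pos: [469.0, 5.5, 81.9]
ft_force: [-0.7, -0.1, -2.6]
ee_pos: [468.9, 5.5, 80.7]
ft_force: [0.1, -0.1, -2.6]
```

```bash
for i in 1 2 3 4; do python3 -m inch '[[0,0,0.003,0,0,0,1],[0,0,0.003,0,0,0,1]]' | egrep 'ee_pos|ft_f'; done
```

```text
ee_pos: [469.0, 5.5, 80.3]
ft_force: [0.1, 0.2, -2.6]
ee_pos: [469.0, 5.5, 79.8]
ft_force: [-0.2, -0.5, -2.8]
ee_pos: [469.0, 5.5, 79.4]
ft_force: [-0.1, -0.2, -2.9]
ee_pos: [469.1, 5.5, 79.0]
ft_force: [-1.1, -0.1, -2.1]
```

```bash
for i in 1 2 3; do python3 -m inch '[[0,0,0.003,0,0,0,1],[0,0,0.003,0,0,0,1]]' | egrep 'ee_pos|ft_f'; done
```

```text
ee_pos: [469.1, 5.5, 78.7]
ft_force: [-1.1, -0.8, 1.8]
ee_pos: [469.1, 5.5, 78.2]
ft_force: [-1.3, 0.5, 3.2]
ee_pos: [469.1, 5.5, 77.7]
ft_force: [-2.4, -0.1, 5.2]
```

Contact came at TCP z≈79.0, and the push is now about 8 N. I'll ease up 0.5 mm and start rolling towards +y in small steps.

```bash
python3 -m inch '[[0,0.015,-0.003,0,0,0,1],[0,0.033,-0.003,0,0,0,1],[0,0.033,-0.003,0,0,0,1]]' | egrep 'ee_pos|ft_f'
python3 -m inch '[[0,0.015,0,0,0,0,1],[0,0.033,0,0,0,0,1],[0,0.033,0,0,0,0,1]]' | egrep 'ee_pos|ft_f'
```

```text
ee_pos: [469.4, 10.7, 78.2]
ft_force: [-1.2, -0.2, 4.4]
ee_pos: [469.6, 15.7, 78.3]
ft_force: [0.2, 0.0, 4.7]
```

```bash
for i in 1 2; do python3 -m inch '[[0,0.015,0,0,0,0,1],[0,0.033,0,0,0,0,1],[0,0.033,0,0,0,0,1]]' | egrep 'ee_pos|ft_f'; done
```

```text
ee_pos: [469.9, 20.7, 78.3]
ft_force: [0.3, 0.2, 5.5]
ee_pos: [470.1, 25.7, 78.4]
ft_force: [0.9, 0.3, 6.0]
```

```bash
for i in 1 2; do python3 -m inch '[[0,0.015,0,0,0,0,1],[0,0.033,0,0,0,0,1],[0,0.033,0,0,0,0,1]]' | egrep 'ee_pos|ft_f'; done
```

```text
ee_pos: [470.4, 30.7, 78.4]
ft_force: [1.3, 0.9, 6.5]
ee_pos: [470.6, 35.6, 78.4]
ft_force: [2.4, 0.3, 4.8]
```

```bash
python3 -m inch '[[0,0.015,0,0,0,0,1],[0,0.033,0,0,0,0,1],[0,0.033,0,0,0,0,1]]' | egrep 'ee_pos|ft_f'; python3 -m inch '[[0,0.015,-0.001,0,0,0,1],[0,0.02,-0.001,0,0,0,1]]' | egrep 'ee_pos|ft_f'
```

```text
ee_pos: [470.0, 40.4, 78.2]
ft_force: [3.5, 0.9, 3.4]
ee_pos: [469.6, 43.2, 78.2]
ft_force: [4.1, 0.4, 4.0]
```

```bash
python3 -m inch '[[0,0.015,0,0,0,0,1],[0,0.02,0,0,0,0,1],[0,0.02,0,0,0,0,1]]' | egrep 'ee_pos|ft_f'; python3 -m inch '[[0,0.015,-0.003,0,0,0,1],[0,0.02,-0.003,0,0,0,1],[0,0.02,-0.003,0,0,0,1]]' | egrep 'ee_pos|ft_f'
```

```text
ee_pos: [469.5, 46.1, 78.2]
ft_force: [2.6, -0.3, 4.9]
ee_pos: [469.7, 49.2, 78.7]
ft_force: [2.9, -2.8, 4.9]
```

```bash
for i in 1 2; do python3 -m inch '[[0,0.015,-0.003,0,0,0,1],[0,0.02,-0.004,0,0,0,1],[0,0.02,-0.004,0,0,0,1]]' | egrep 'ee_pos|ft_f'; done
```

```text
ee_pos: [469.9, 52.3, 79.3]
ft_force: [1.6, -1.1, 4.1]
ee_pos: [470.0, 55.3, 79.9]
ft_force: [2.3, -1.5, 3.6]
```

```bash
for i in 1 2; do python3 -m inch '[[0,0.015,-0.001,0,0,0,1],[0,0.02,-0.001,0,0,0,1],[0,0.02,-0.001,0,0,0,1]]' | egrep 'ee_pos|ft_f'; done
```

```text
ee_pos: [470.1, 58.3, 80.1]
ft_force: [3.6, -0.3, 5.6]
ee_pos: [470.3, 61.4, 80.3]
ft_force: [4.1, -1.4, 5.7]
```

```bash
python3 -m inch '[[0,0.015,0,0,0,0,1],[0,0.033,0,0,0,0,1],[0,0.033,0,0,0,0,1]]' | egrep 'ee_pos|ft_f'; python3 -m inch '[[0,0.01,0.002,0,0,0,1],[0,0.02,0.002,0,0,0,1],[0,0.02,0.002,0,0,0,1]]' | egrep 'ee_pos|ft_f'
```

```text
ee_pos: [470.6, 66.5, 80.4]
ft_force: [2.6, 0.1, 5.3]
ee_pos: [470.8, 69.5, 80.2]
ft_force: [5.0, 0.0, 6.6]
```

```bash
python3 -m inch '[[0,0.015,0.002,0,0,0,1],[0,0.033,0.003,0,0,0,1],[0,0.033,0.003,0,0,0,1]]' | egrep 'ee_pos|ft_f'; python3 -m inch '[[0,0.01,0.003,0,0,0,1],[0,0.02,0.005,0,0,0,1],[0,0.02,0.005,0,0,0,1]]' | egrep 'ee_pos|ft_f'
```

```text
ee_pos: [471.1, 74.6, 79.8]
ft_force: [5.5, 1.8, 6.6]
ee_pos: [471.3, 77.6, 79.1]
ft_force: [4.7, 1.7, 7.5]
```

```bash
python3 -m inch '[[0,0.015,0.002,0,0,0,1],[0,0.028,0.003,0,0,0,1],[0,0.028,0.003,0,0,0,1]]' | egrep 'ee_pos|ft_f'; python3 -m inch '[[0,0.01,0.003,0,0,0,1],[0,0.02,0.003,0,0,0,1],[0,0.02,0.003,0,0,0,1]]' | egrep 'ee_pos|ft_f'
```

```text
ee_pos: [471.5, 81.9, 78.7]
ft_force: [4.4, 1.9, 5.2]
ee_pos: [471.5, 84.9, 78.2]
ft_force: [4.6, 2.0, 5.7]
```

The first pin clearly rises by about 2.6 mm and sinks back, so it seems bent. I'll lift off and look while moving to the other pin.

```bash
python3 -m inch '[[0,0,-0.02,0,0,0,1],[0,0,-0.04,0,0,0,1],[0,0,-0.2,0,0,0,1],[0,0,-0.2,0,0,0,1],[0,-0.5,-0.2,0,0,0,1],[0,-0.5,-0.2,0,0,0,1],[0,-0.5,-0.2,0,0,0,1]]'
python3 - <<'E'
from h import *
p,r,o=tool()
plan((469.5,-65,83.5),89); print(p[1])
s=shot("side")
a=cv2.resize(s[170:320,220:370],(600,600),interpolation=cv2.INTER_CUBIC)
cv2.imwrite("pics/c3.png",a[:,:,::-1])
E
```

```text
t: 16.25
ee_pos: [468.2, 8.7, 107.0]
orientation: [-0.031, -3.14, -0.0]
ft_force: [-0.1, -0.0, -3.1]
width: 24.1
grasp_force: 30.0
from [468.2   8.7 107. ] turn [ 0.    -0.002 -0.003] call1 [-0.018 -0.491  0.157]
8.713927005106482
```

View pics/c3.png

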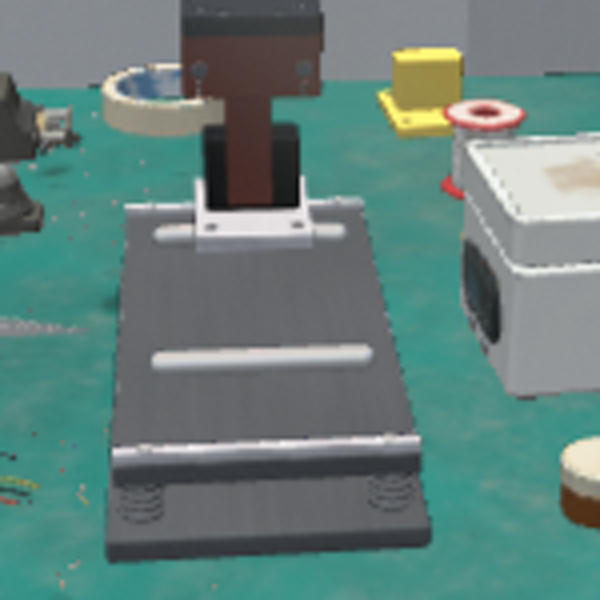

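The first pin has rolled outwards to crop y≈232. The second is still at crop (262,357). Next is the second pin.

```bash
python3 -m inch '[[0.005,-0.3,0,0,0,0,1],[0.005,-0.49,0,0,0,0,1],[0.005,-0.49,0.1,0,0,0,1],[0.005,-0.49,0.167,0,0,0,1],[0.005,-0.49,0.167,0,0,0,1]]' | egrep 'ee_pos|ft_f'
for i in 1 2; do python3 -m inch '[[0,0,0.008,0,0,0,1],[0,0,0.008,0,0,0,1]]' | egrep 'ee_pos|ft_f'; done
for i in 1 2; do python3 -m inch '[[0,0,0.003,0,0,0,1],[0,0,0.003,0,0,0,1]]' | egrep 'ee_pos|ft_f'; done
```

```text
ee_pos: [466.0, -62.9, 81.4]
ft_force: [-0.7, 0.4, -2.9]
ee_pos: [467.3, -63.8, 81.7]
ft_force: [-0.6, 0.6, -3.0]
ee_pos: [467.1, -64.2, 80.4]
ft_force: [-0.1, 0.3, -3.2]
ee_pos: [467.1, -64.3, 79.9]
ft_force: [1.3, -0.5, -3.3]
ee_pos: [467.1, -64.2, 79.4]
ft_force: [-0.4, 0.0, -3.4]
```

```bash
for i in 1 2 3; do python3 -m inch '[[0,0,0.003,0,0,0,1],[0,0,0.003,0,0,0,1]]' | egrep 'ee_pos|ft_f'; done
```

```text
ee_pos: [467.1, -64.2, 79.0]
ft_force: [0.4, -0.7, -0.9]
ee_pos: [467.1, -64.2, 78.7]
ft_force: [-1.3, -0.3, 1.2]
ee_pos: [467.1, -64.2, 78.2]
ft_force: [-1.7, 0.6, 3.3]
```

Contact is at about 79.1, with a push of about 6 N. I'll roll towards -y.

```bash
for i in 1 2 3; do python3 -m inch '[[0,-0.015,0,0,0,0,1],[0,-0.033,0,0,0,0,1],[0,-0.033,0,0,0,0,1]]' | egrep 'ee_pos|ft_f'; done
```

```text
ee_pos: [467.0, -69.5, 78.1]
ft_force: [-0.8, -0.4, 3.2]
ee_pos: [466.9, -74.4, 78.1]
ft_force: [-1.7, -0.8, 3.0]
ee_pos: [466.8, -79.3, 78.1]
ft_force: [-1.6, -0.7, 4.0]
```

```bash
for i in 1 2 3; do python3 -m inch '[[0,-0.015,0,0,0,0,1],[0,-0.033,0,0,0,0,1],[0,-0.033,0,0,0,0,1]]' | egrep 'ee_pos|ft_f'; done
```

```text
ee_pos: [466.7, -84.3, 78.1]
ft_force: [-1.5, -0.5, 3.5]
ee_pos: [466.5, -89.2, 78.0]
ft_force: [-1.2, -0.6, 4.2]
ee_pos: [466.4, -94.1, 78.0]
ft_force: [-2.9, -0.8, 3.3]
```

```bash
for i in 1 2 3 ; do python3 -m inch '[[0,-0.015,0,0,0,0,1],[0,-0.033,0,0,0,0,1],[0,-0.033,0,0,0,0,1]]' | egrep 'ee_pos|ft_f'; done
```

```text
ee_pos: [466.3, -99.1, 78.0]
ft_force: [-3.5, 0.2, 3.4]
ee_pos: [466.2, -104.0, 78.0]
ft_force: [-4.4, 0.3, 4.1]
ee_pos: [466.3, -109.0, 78.1]
ft_force: [-3.9, 0.3, 3.7]
```

```bash
for i in 1 2 3 4; do python3 -m inch '[[0,-0.015,0,0,0,0,1],[0,-0.033,0,0,0,0,1],[0,-0.033,0,0,0,0,1]]' | egrep 'ee_pos|ft_f'; done
```

```text
ee_pos: [466.3, -114.0, 78.1]
ft_force: [-3.3, -0.5, 4.5]
ee_pos: [466.2, -118.9, 78.1]
ft_force: [-4.4, -1.2, 3.6]
ee_pos: [466.1, -123.9, 78.1]
ft_force: [-4.1, -0.7, 3.3]
ee_pos: [466.0, -128.8, 78.1]
ft_force: [-4.1, -0.0, 4.0]
```

```bash
for i in 1 2 3; do python3 -m inch '[[0,-0.015,0,0,0,0,1],[0,-0.033,0,0,0,0,1],[0,-0.033,0,0,0,0,1]]' | egrep 'ee_pos|ft_f'; done
```

```text
ee_pos: [465.9, -133.8, 78.1]
ft_force: [-3.3, -0.1, 4.5]
ee_pos: [465.8, -138.7, 78.1]
ft_force: [-3.7, -0.5, 3.5]
ee_pos: [465.7, -143.7, 78.1]
ft_force: [-3.0, -0.8, 4.1]
```

The second pin runs level, so it is good and the left one is bent. Now I'll lift off and return the block to its clear starting area.

```bash
python3 -m inch '[[0,0,-0.02,0,0,0,1],[0,0,-0.04,0,0,0,1],[0,0,-0.22,0,0,0,1],[0,0,-0.22,0,0,0,1],[0,0.76,-0.22,0,0,0,1],[0,0.76,-0.22,0,0,0,1],[0,0.76,-0.22,0,0,0,1]]' | egrep 'ee_pos|ft_f'
for i in 1 2 3; do python3 -m inch '[[0,0.76,0,0,0,0,1],[0,0.76,0,0,0,0,1],[0,0.76,0,0,0,0,1]]' | egrep 'ee_pos|ft_f'; done
python3 -m inch '[[0,0,0.2,0,0,0,1],[0,0,0.4,0,0,0,1],[0,0,0.5,0,0,0,1],[0,0,0.5,0,0,0,1],[0,0,0.5,0,0,0,1]]'
```

```text
ee_pos: [467.2, -26.7, 110.3]
ft_force: [0.6, 0.1, -3.2]
ee_pos: [470.0, 86.6, 110.6]
ft_force: [0.5, 0.1, -2.9]
ee_pos: [472.4, 200.1, 110.7]
ft_force: [0.1, -0.3, -3.5]
ee_pos: [474.6, 313.6, 110.7]
ft_force: [0.0, -0.9, -3.1]
t: 27.3
ee_pos: [474.3, 312.2, 36.9]
orientation: [0.028, 3.141, 0.001]
ft_force: [-0.7, 0.3, -2.5]
width: 23.9
grasp_force: 30.0
```

```bash
python3 -m inch '[[0,0,0.06,0,0,0,1],[0,0,0.11,0,0,0,1],[0,0,0.115,0,0,0,1],[0,0,0.115,0,0,0,1]]' | egrep 'ee_pos|ft_f'
for i in 1 2 3; do python3 -m inch '[[0,0,0.004,0,0,0,1],[0,0,0.004,0,0,0,1]]' | egrep 'ee_pos|ft_f'; done
```

```text
ee_pos: [473.4, 312.6, 18.7]
ft_force: [0.5, -0.7, -3.6]
ee_pos: [473.6, 312.6, 18.4]
ft_force: [0.7, -0.7, -2.0]
ee_pos: [473.5, 312.5, 17.6]
ft_force: [0.4, -0.1, -2.1]
ee_pos: [473.6, 312.6, 17.1]
ft_force: [0.3, 0.1, -2.0]
```

```bash
python3 -m inch '[[0,0,0.003,0,0,0,1],[0,0,0.003,0,0,0,1]]' | egrep 'ee_pos|ft_f'
python3 -m inch '[[0,0,0,0,0,0,-1],[0,0,0,0,0,0,-1],[0,0,0,0,0,0,-1],[0,0,0,0,0,0,-1]]' | egrep 'ee_pos|ft_f|wid'
```

```text
ee_pos: [473.6, 312.6, 17.1]
ft_force: [-1.2, -0.6, 5.8]
ee_pos: [473.5, 312.5, 16.5]
ft_force: [0.5, 0.5, -0.6]
width: 60.6
```

```bash
python3 -m inch '[[0,0,-0.3,0,0,0,-1],[0,0,-0.7,0,0,0,-1],[0,0,-0.7,0,0,0,-1],[0,0,-0.7,0,0,0,-1]]'
python3 - <<'E'
from h import *
im=shot("top","t4"); H,S,V=cv2.split(cv2.cvtColor(im,cv2.COLOR_RGB2HSV))
m=lambda c:(c.astype(np.uint8)*255)
print("pins",rects("top",m((S<60)&(V>130)),56,(292,250,386,298)))
floor=m((H>100)&(H<125)&(S>20)&(V>120))
print("floor",rects("top",floor,3,(430,226,492,296),300))
s=shot("side","s4"); H,S,V=cv2.split(cv2.cvtColor(s,cv2.COLOR_RGB2HSV))
print("floor side",rects("side",m((H>100)&(H<125)&(S>20)&(V>120)),3,(262,330,385,402),300))
a=cv2.resize(s[170:320,220:370],(400,400),interpolation=cv2.INTER_CUBIC)
b=cv2.resize(im[230:330,280:380],(400,400),interpolation=cv2.INTER_CUBIC)
cv2.imwrite("pics/c4.png",np.hstack([a,b])[:,:,::-1])
E
```

```text
t: 29.8
ee_pos: [473.2, 312.3, 121.3]
orientation: [-0.027, -3.141, 0.0]
ft_force: [-0.0, -0.4, -0.6]
width: 87.7
grasp_force: 0.0
pins [(array([ 468.1, -125. ]), array([ 10.3, 105.9]), 89.0), (array([472.2,  70.2]), array([ 14.4, 108.8]), 85.7)]
floor [(array([ 507.4, -354. ]), array([115.6, 156.1]), 85.1)]
floor side [(array([ 512.5, -322.7]), array([126.3, 167.7]), 85.1)]
```

View pics/c4.png

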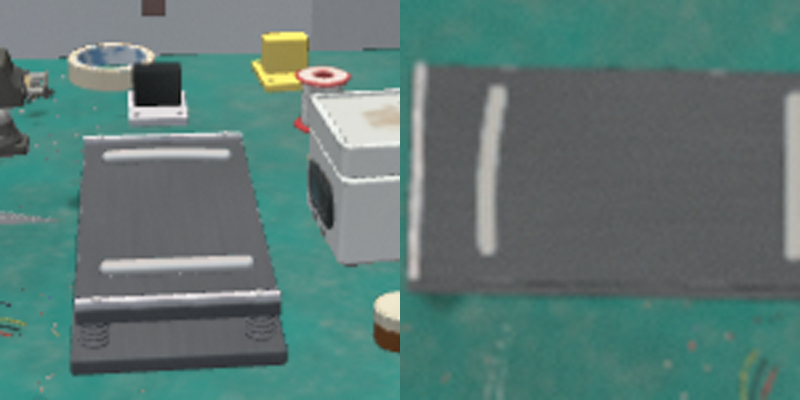

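The side view (left) shows the bent pin on the far part of the plate, at crop (165,154), and the good pin at (175,265). The block stands flat at (157,95). The top view shows the bent pin at crop (490,170). I'll approach it with a part-open hand because of the rail.

```bash
python3 -c "
from h import *
plan((472.2,71.5,80),85.7)"
```

```text
from [472.5 311.9 120.1] turn [-0.002 -0.003  0.074] call1 [-0.013 -0.801  0.135]
1 more calls of [-0.059 -0.799  0.134]
```

```bash
python3 -m inch '[[-0.013,-0.8,0,0,0,0.074,0.1],[-0.013,-0.8,0,0,0,0.074,0.1],[-0.013,-0.8,0,0,0,0.074,0.1]]' | egrep 'ee_pos|wid'
python3 -m inch '[[-0.06,-0.8,0.1,0,0,0,0.1],[-0.06,-0.8,0.27,0,0,0,0.1],[-0.06,-0.8,0.27,0,0,0,0.1],[-0.06,-0.8,0.27,0,0,0,0.1],[-0.06,-0.8,0.27,0,0,0,0.1]]'
python3 - <<'E'
from h import *
plan((472.2,71.5,52),85.7)
s=shot("side")
a=cv2.resize(s[170:260,230:350],(800,600),interpolation=cv2.INTER_CUBIC)
cv2.imwrite("pics/c5.png",a[:,:,::-1])
E
```

```text
ee_pos: [471.7, 189.1, 119.8]
width: 61.4
t: 30.9
ee_pos: [474.0, 73.5, 81.3]
orientation: [0.116, 3.139, 0.0]
ft_force: [-0.1, 0.0, -0.2]
width: 39.5
grasp_force: 0.0
from [474.   73.5  81.3] turn [0.    0.001 0.002] call1 [ 0.011 -0.014  0.195]
```

View pics/c5.png

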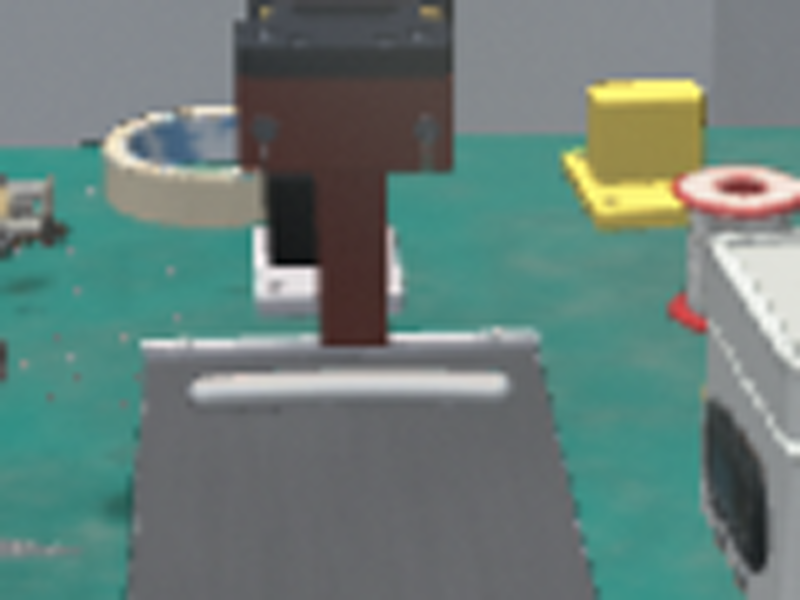

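The finger at crop (353,340) is centred on the pin, which spans 190–510. I'll descend and close.

```bash
python3 -m inch '[[0.01,-0.014,0.08,0,0,0,0.1],[0.01,-0.014,0.16,0,0,0,0.1],[0.01,-0.014,0.19,0,0,0,0.1],[0.01,-0.014,0.19,0,0,0,0.1],[0.01,-0.014,0.19,0,0,0,0.1]]' | egrep 'ee_pos|ft_f|wid'
python3 -m inch '[[0,0,0,0,0,0,1],[0,0,0,0,0,0,1],[0,0,0,0,0,0,1],[0,0,0,0,0,0,1],[0,0,0,0,0,0,1],[0,0,0,0,0,0,1]]'
```

```text
ee_pos: [471.9, 70.2, 52.6]
ft_force: [0.3, 0.0, 0.2]
width: 39.5
t: 32.33
ee_pos: [471.8, 70.2, 52.7]
orientation: [0.118, 3.139, 0.0]
ft_force: [-0.5, 0.6, 2.7]
width: 11.4
grasp_force: 30.0
```

```bash
python3 -m inch '[[0,0,-0.1,0,0,0,1],[0,0,-0.37,0,0,0,1],[0,0,-0.37,0,0,0,1],[0,0,-0.37,0,0,0,1]]'
python3 -c "
from h import *
plan((500,-354,105),85.1)"
```

```text
t: 32.83
ee_pos: [471.5, 70.2, 108.2]
orientation: [0.118, 3.139, 0.0]
ft_force: [-0.2, 0.4, -2.1]
width: 11.3
grasp_force: 30.0
from [471.5  70.2 108.2] turn [0.    0.    0.013] call1 [-0.134 -0.935  0.007]
2 more calls of [-0.144 -0.934  0.007]
```

```bash
for i in 1 2; do python3 -m inch '[[-0.14,-0.93,0,0,0,0.005,1],[-0.14,-0.93,0,0,0,0.005,1],[-0.14,-0.93,0,0,0,0.005,1]]' | egrep 'ee_pos|wid'; done
python3 -m inch '[[-0.14,-0.93,0,0,0,0,1],[-0.14,-0.93,0,0,0,0,1],[-0.14,-0.93,0.1,0,0,0,1],[-0.14,-0.93,0.3,0,0,0,1],[-0.14,-0.93,0.3,0,0,0,1]]'
python3 - <<'E'
from h import *
plan((500,-354,6),85.1)
s=shot("side"); t=shot("top")
a=cv2.resize(s[260:410,240:440],(533,400),interpolation=cv2.INTER_CUBIC)
b=cv2.resize(t[215:305,430:490],(267,400),interpolation=cv2.INTER_CUBIC)
cv2.imwrite("pics/c6.png",np.hstack([a,b])[:,:,::-1])
E
```

```text
ee_pos: [481.5, -73.1, 107.1]
width: 11.2
ee_pos: [491.9, -213.5, 107.2]
width: 11.1
t: 34.2
ee_pos: [499.2, -348.9, 59.8]
orientation: [-0.129, -3.133, -0.007]
ft_force: [-0.4, 0.7, -0.5]
width: 11.3
grasp_force: 30.0
from [ 499.2 -348.9   59.8] turn [ 0.005 -0.008  0.004] call1 [-0.011 -0.035  0.359]
```

View pics/c6.png

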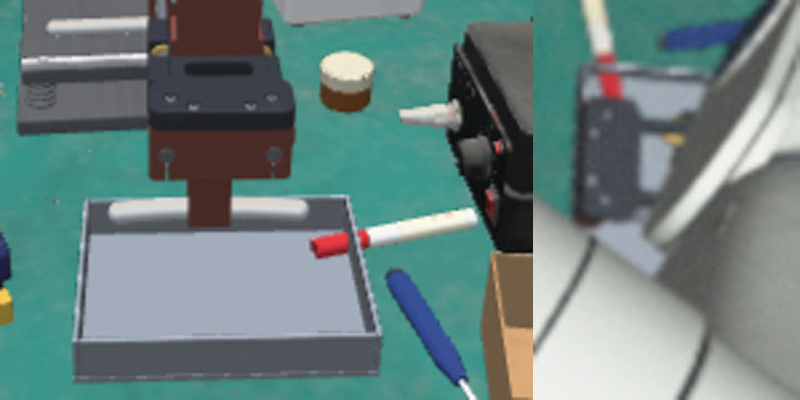

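```bash
python3 -c "
from h import *
print(plane('top',447.7,237,32),plane('side',357,352,32))
plan((494,-362,8.5),85.1)"
```

```text
[ 567.64174159 -313.44304495   32.        ] [ 559.95699589 -349.34777351   32.        ]
from [ 501.2 -350.3   62.5] turn [ 0.002 -0.002  0.005] call1 [ 0.041 -0.082  0.36 ]
```

```bash
python3 -m inch '[[0.041,-0.082,0,0,0,0,1],[0.041,-0.082,0.1,0,0,0,1],[0.041,-0.082,0.25,0,0,0,1],[0.041,-0.082,0.36,0,0,0,1],[0.041,-0.082,0.36,0,0,0,1],[0.041,-0.082,0.36,0,0,0,1]]' | egrep 'ee_pos|ft_f|wid'
for i in 1 2 3; do python3 -m inch '[[0,0,0.005,0,0,0,1],[0,0,0.005,0,0,0,1]]' | egrep 'ee_pos|ft_f'; done
```

```text
ee_pos: [494.5, -363.9, 9.3]
ft_force: [0.7, -0.2, -1.4]
width: 11.2
ee_pos: [494.6, -363.9, 8.9]
ft_force: [0.6, -0.3, -1.3]
ee_pos: [494.3, -363.7, 7.7]
ft_force: [-1.0, 0.0, -1.2]
ee_pos: [494.2, -363.7, 6.8]
ft_force: [0.2, 0.1, -1.8]
```

```bash
for i in 1 2; do python3 -m inch '[[0,0,0.003,0,0,0,1],[0,0,0.003,0,0,0,1]]' | egrep 'ee_pos|ft_f'; done
```

```text
ee_pos: [494.2, -363.7, 6.3]
ft_force: [-0.3, -0.1, -0.2]
ee_pos: [494.2, -363.7, 5.9]
ft_force: [-1.1, -0.4, -0.4]
```

```bash
python3 -m inch '[[0,0,0,0,0,0,0.3],[0,0,0,0,0,0,0.3],[0,0,0,0,0,0,0.3],[0,0,0,0,0,0,0.3]]' | egrep 'ee_pos|ft_f|wid'
python3 -m inch '[[0,0,-0.1,0,0,0,0.3],[0,0,-0.4,0,0,0,0.3],[0,0,-0.8,0,0,0,0.3],[0,0,-0.8,0,0,0,0.3],[0,0,-0.8,0,0,0,0.3]]'
python3 -m inch '[[0,0.9,-0.2,0,0,0,0.3],[0,0.9,-0.2,0,0,0,0.3],[0,0.9,-0.2,0,0,0,0.3],[0,0.9,-0.2,0,0,0,0.3],[0,0.9,-0.2,0,0,0,0.3],[0,0.9,-0.2,0,0,0,0.3],[0,0.9,-0.2,0,0,0,0.3]]'
python3 - <<'E'
from h import *
s=shot("side","s7"); cv2.imwrite("pics/c7.png",cv2.resize(s[160:430,170:530],(800,600),interpolation=cv2.INTER_CUBIC)[:,:,::-1])
E
```

```text
ee_pos: [494.3, -363.8, 6.0]
ft_force: [-0.3, 0.3, -0.6]
width: 30.6
t: 37.42
ee_pos: [494.2, -363.7, 126.6]
orientation: [0.131, 3.138, -0.001]
ft_force: [0.8, 0.3, -0.4]
width: 30.6
grasp_force: 0.0
t: 38.3
ee_pos: [505.2, -230.0, 155.6]
orientation: [-0.133, -3.138, -0.0]
ft_force: [0.1, 0.0, 0.7]
width: 30.5
grasp_force: 0.0
```

View pics/c7.png

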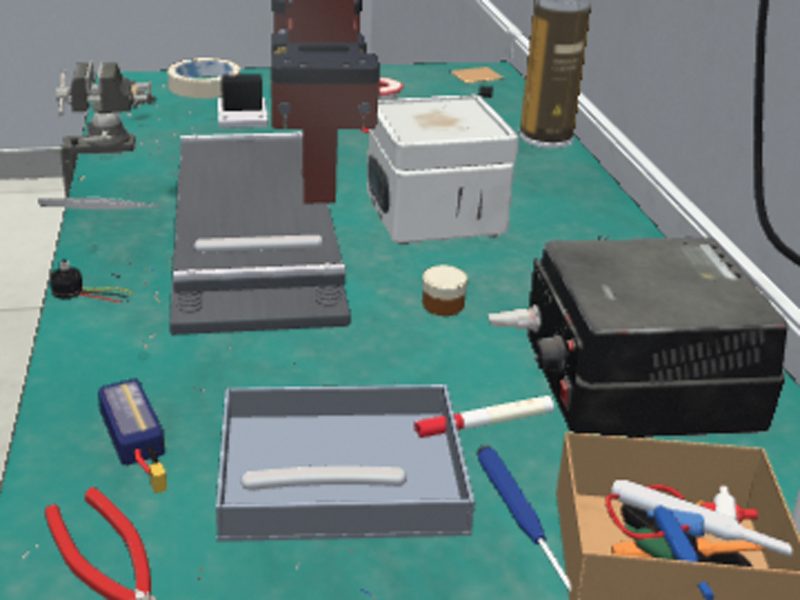

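The bent pin lies in the tray at crop (325,475), and the good pin is on the plate at (258,243). The block stands flat at (242,100), the bystanders haven't moved, and the robot is clear of everything.

```bash
python3 -c "
from workcell import ctrl
print(ctrl.close_job())"
```

```text
the job is handed in; nothing more can be done
None
```

I rolled both pins a full turn outwards and the left (+y) one was bent, rising about 2.6 mm; it is now in the scrap tray, the good pin is still on the plate and the block stands flat on the bench. The highest push I read was about 10 N, the bystanders were not disturbed, and the job was handed in at about 38 s.

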